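# Draw the sealing plug out of the canister with a pull hook

## Robot

A 6-joint arm with a two-finger parallel gripper is mounted at the origin on the work surface. World frame = base frame: x ahead of the robot, y to its left, z up, the work surface at z = 0. Lengths are in m, angles in degrees, forces in N, time in s.
With the tool pointing down it reaches from about 0.3 to 0.75 m from the base axis. Payload 8.5 kg.
Tool frame: the origin (TCP) lies midway between the tips of the shut fingers; the grasp point (between the pads) lies env.tcp_to_grasp behind it (env.tcp_to_grasp is the distance from the TCP to the grasp point, in m); z points along the fingers, y is the line along which they close (so a half turn about z gives the same grasp; the last joint's range is limited). The gripper opens to 85 mm and grips with 20 to 120 N. Pads are 22 mm wide; open, the fingers measure 114 mm over their backs; the gripper's body (76 mm by 85 mm) begins 54 mm behind the grasp point. The pads swing forward as they close: fully open they stand 13 mm farther back than shut.
Start: joints at [59.284, 21.807, 74.336, -0, 83.858, -12.336], TCP at [0.173, 0.522, 0.231] pointing down, gripper open.
Joint ranges: [-178.18, 178.18], [-50.72, 133.34], [12.68, 142.11], [-81.47, 261.47], [9.98, 163.14], [-165.26, 165.26]. Speed limits (degrees/s): [136.94, 136.94, 180, 180, 180, 180].

## Interface

Orientations are given as a 3x3 rotation matrix whose columns are the frame's x, y, z axes.
In Python, from rig import observe, optics, job, env gives the robot as it stands. The module is installed in compiled form; this text tells all that it offers.
- The arm moves only by the shell command python3 -m jog 'ROWS' [FORCE]. ROWS is JSON, a list of rows, each a list of 7 numbers: the turn, a rotation vector about the tool's x, y, z in rad, then the shift along the tool's x, y, z in m, then the opening in per cent of the stroke, from 0 (shut) to 100 (fully open). A call has 1 to 10 rows; each row shifts and turns the commanded pose from where the row before left it, along the tool's axes as they then stand; what a row does not reach is not made up. A row lasts 1/8 s, in which the tool goes at most 62.5 mm and 10.7 degrees, less where a joint would pass 70% of its speed; a pose out of reach is approached as far as the arm can. A call is refused whole if a number of a shift passes 0.0625 or a number of a turn 0.188, either way. A call with a gripper value outside its range is refused whole. The fingers move at their own pace and stop on an object; FORCE is the grip in N (left out, the last holds). Time passes only in rows, so rows that do not move let the fingers close. It gives the time, the measured TCP pose, the force, the opening and the grip force at its end, in the units of the state.
- observe(): the state, without advancing time (a new reading comes with each control period).
- optics.get_image(name): name is "side" or "top"; returns a dict with "pixels" (384x512x3 uint8, red, green, blue), "mtx" (3x3 intrinsics, pixels), "rvec" (rotation vector, rad) and "tvec" (3), from world to camera coordinates, as OpenCV has them. Camera axes: x right, y down, z forward; pixel columns grow to the right and rows downward; lengths in m; the calibration is good to about 2 mm. A picture is of the moment at which its call begins. There is no depth.
- job.close_job(): hands the job in; it is judged then, once.
The state is a dict: "time_s": time; "q": joint angles; "qvel": joint speeds; "joint_efforts": joint torques, N m; "position": TCP position; "tool_rot": TCP orientation; "ft_force": force on the tool from outside, world axes, zero at the start; "wrist_torque": the same for the moment, N m; "grip_width": finger opening in m; "gripper_force": force on a finger pad.
Only numpy, scipy, OpenCV 4.12 (cv2) and the standard library are available. Lean on these libraries where they do the work, as an engineer would, in place of code of your own. Each camera call takes 0.05 s, during which the arm holds its last target. There are 200 camera calls.

## Task

Take the blue-handled hook from its stand, hook the red loop of the twist-locked yellow plug deep in the canister's throat, and under a light pull turn it one way or the other, feeling for where the lock lets go; then draw the plug out, forcing nothing and keeping the fingers off it. Set it down gently and upright in the orange-rimmed tub, unhook it, and hang the hook back in its stand; leave the bottles and the food box alone.

Things in the scene. Friction and masses are not known exactly. Their poses are not given: they have to be found in the camera images.
- hook: Pull hook, upright, hanging by its guard in the stand; about 0.12 kg. Origin: centre of the underside of the black guard disc (54 mm diameter, 4 mm thick), on the shaft's axis; z up. Blue handle above it, 20 x 20 mm square (sides along x, y), z = 4 to 74 mm. Below, a straight flat steel shank, 5 mm thick along x and 18 mm wide along y, down to z = -88 mm (lowest point).
- hook_tip (a point): Middle of the top of the hook's up-turned point, 75 mm below the hook's origin and 12 mm from the shank's axis along the hook's own +x. The 5 x 18 mm strip turns from the shank's foot towards +x (outer face 14.5 mm from the axis), then up; the gap between shank and point is 7 mm wide and 8 mm deep. Its 18 mm width lets it turn what it holds.
- stand: Fixed stand for the hook: plywood top 86 x 86 mm, 10 mm thick, its upper face 106 mm above the table, on four thin steel posts over a base 8 mm thick. A round 41 mm hole in its middle takes the hook, at any heading; the guard rests on the top. Origin: centre of the underside, z up.
- canister: Fixed white canister 150 x 150 mm, 130 mm high, with a round, straight upright throat of 55 mm diameter in the middle of its top, open at the top and 90 mm deep (yellow ring round the mouth); a carrying handle at its +x side reaches to x = 104 mm, up to z = 106 mm. Origin: centre of the underside, z up.
- plug: Yellow round plug, 40 mm diameter, 20 mm thick, about 0.095 kg, on a springy gasket 90 mm down the throat, its top 70 mm below the mouth. Two lugs (10 mm wide, to 26 mm from the axis) along its y, under a dark collar. It lifts about 2 mm, then the collar holds it until it is turned. More than 25 N on plug, loop or canister does damage. Origin: centre of the underside, z up.
- loop_bar (a point): Middle of the upper bar of the plug's red loop, 4 mm round, 28 mm above the plug's top, straight for 24 mm along the plug's y; legs 28 mm clear apart. It rides upright on a spring: starts to rise at 1.7 N, 5.7 N at its stop 10 mm up. The collar's two opposite slots lie 0.6 to 1.6 rad from the lugs, one way or the other (angle not reported); they free the plug within 0.25 rad.
- tub: Fixed round shallow tub with an orange rim, outside 136 mm diameter at the foot and 148 mm at the rim, 37 mm high, wall 4 mm, flat inner floor 5 mm above the table. Origin: centre of the underside.
- bottle0: Bystander: full clear bottle with a yellow cap, 60 mm diameter, 190 mm high. Origin: centre of the underside.
- bottle1: Bystander: the same as the other bottle.
- foodbox: Bystander: clear food box with a yellow lid, 108 x 88 mm, 62 mm high. Origin: centre of the underside.
There are look-alikes about, which are no part of the job. Leave any brown look-alike of the plug alone.

How it is judged (in metres and radians):
On the way, in this order (a step that is already met when the one before it is completed fails the run):
1. the plug hangs on the hook, drawn clear of the canister's mouth (z of plug in the frame of canister above 0.132 m and contact force between hook and plug above 0.3 N), for 0.1 s.
2. the plug stands upright on the tub's floor (horizontal distance between plug and tub below 0.055 m and z of plug in the frame of tub below 0.01 m and angle between plug's own z axis and vertical below 0.15 rad and linear speed of plug below 0.03 m/s), for 0.2 s.
At the end, for the whole second after the job is handed in: The plug stands at rest and upright (within 0.15 rad) on the tub's floor, its centre within 55 mm of the tub's, free of the hook; the hook hangs at rest in its stand, guard down on the top (within 5 mm), within 15 mm of the middle and 0.12 rad of upright (all of step 2 and contact force between plug and hook below 0.1 N and horizontal distance between hook and stand below 0.015 m and z of hook in the frame of stand between 0.1 and 0.11 m and angle between hook's own z axis and vertical below 0.12 rad and linear speed of hook below 0.03 m/s and contact force between hook and stand above 0.3 N); the robot touches nothing.
It fails at once if the hook presses or pulls on the plug or its loop with more than 25 N (contact force between hook and plug above 25 N).
It fails at once if the hook presses on the canister with more than 25 N (contact force between hook and canister above 25 N).
It fails at once if the fingers touch the plug or its loop (contact force between the fingers and plug above 0.5 N).
It fails at once if the plug is dropped or pressed hard into the tub (over 15 N) (contact force between plug and tub above 15 N).
It fails at once if a bottle or the food box is moved by more than 30 mm or tipped (distance of any of bottle0, bottle1, foodbox from where it was at the start of the episode above 0.03 m or angle between any of bottle0, bottle1, foodbox's own z axis and vertical above 0.2 rad).
It also fails if it takes over 72 s, if anything falls off the work surface, if the arm or the gripper's body presses on something with over 40 N, if the wrist force passes 120 N, or if a joint passes its speed limit or range.

## Working session

There is one attempt and no reset: what is moved stays moved. The work goes in short steps, Python scripts to look and compute and a shell command to move; the robot and the scene stay as the last step left them, time stands still between calls to the robot, and variables do not carry over. Pictures are saved under pics/ and viewed, at most 11 in all, crops included, and the job is handed in when it is done.

```bash
mkdir -p pics
python3 - <<'E'
from rig import observe, optics, job, env
import cv2,numpy as np
for n in("top","side"):
    d=optics.get_image(n); cv2.imwrite(f"pics/{n}0.png",cv2.resize(d["pixels"][:,:,::-1],(800,600),interpolation=cv2.INTER_CUBIC))
    print(n,d["mtx"].tolist(),d["rvec"],d["tvec"]); R=cv2.Rodrigues(np.array(d["rvec"]))[0]; print("cam",-R.T@np.ravel(d["tvec"]))
print(observe(),env.tcp_to_grasp)
E
```

```text
top [[392.64250830401096, 0.0, 254.22107229204863], [0.0, 392.64250830401096, 188.48047491079961], [0.0, 0.0, 1.0]] [ 2.10374243 -2.14691957  0.13172892] [0.06657693 0.58589174 0.94710571]
cam [0.43257721 0.02441691 1.02810097]
side [[475.20469760884595, 0.0, 264.7820306003575], [0.0, 475.20469760884595, 189.8035885967967], [0.0, 0.0, 1.0]] [ 0.66035945 -2.73222246  1.03287016] [0.51744445 0.25207791 1.06053199]
cam [0.24785195 0.69479247 0.95490993]
{'time_s': 0.1, 'q': array([ 5.92840948e+01,  2.18388174e+01,  7.43783468e+01, -1.88876207e-03,
        8.38572378e+01, -1.23354097e+01]), 'qvel': array([ 0.08775205, -0.06676169, -0.06371307, -0.09023678, -0.03751882,
        0.05334149]), 'joint_efforts': array([ 3.92748305e-03, -4.49226022e+01, -2.31653327e+01, -1.94479321e-04,
        3.76390628e-03,  2.30175226e-05]), 'position': array([0.17330514, 0.52171772, 0.23076985]), 'tool_rot': array([[-9.48984450e-01,  3.15322231e-01, -6.35101989e-04],
       [ 3.15322775e-01,  9.48983806e-01, -1.13312560e-03],
       [ 2.45401808e-04, -1.27558070e-03, -9.99999156e-01]]), 'ft_force': array([-0.39753928,  0.35614941, -1.47407891]), 'wrist_torque': array([-0.08981835,  0.0165316 , -0.00208554]), 'gripper_force': 0.0, 'grip_width': 0.0854300178419217} 0.0187
```

View pics/top0.png

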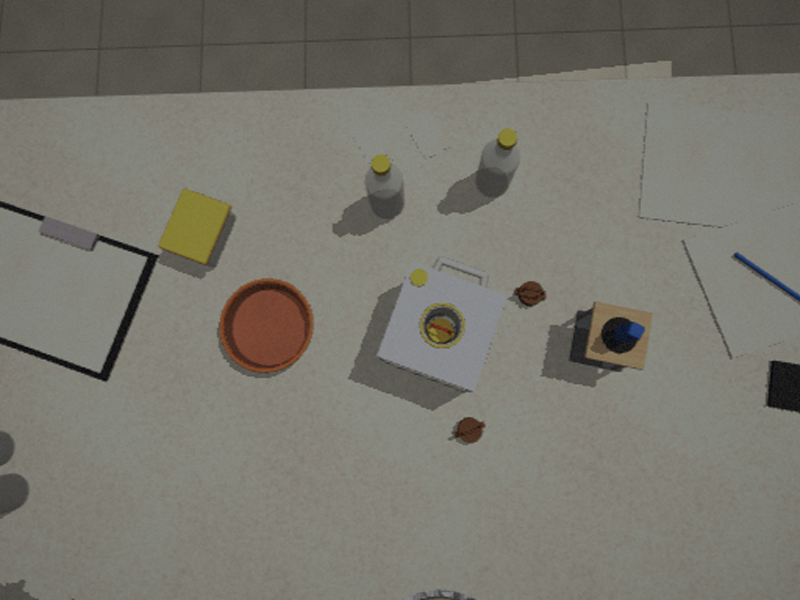

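View pics/side0.png

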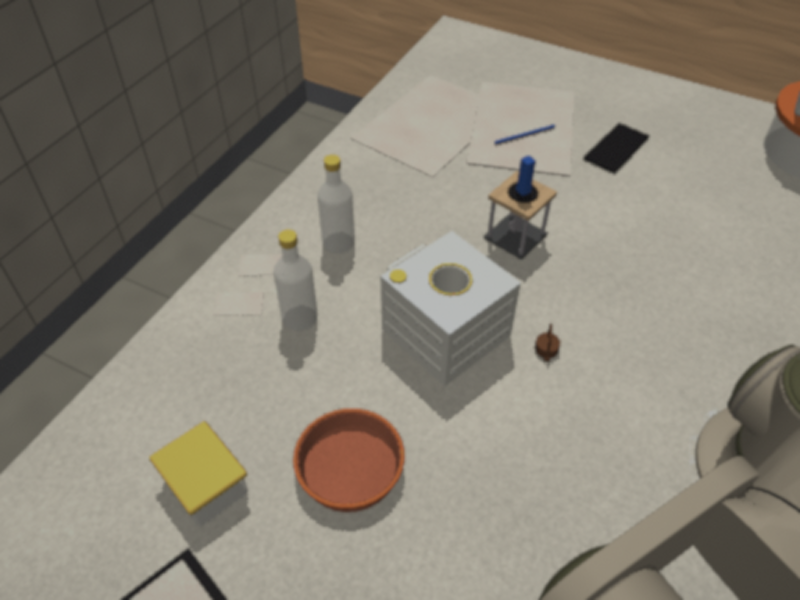

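The top view shows the tub at (267,325), the canister throat at (441,326) with the yellow plug and red bar inside, the stand and hook at (622,335), and bottles at (385,190) and (498,165). It also shows the food box at (196,226) and brown look-alikes at (530,293) and (469,430), which I'll leave alone. Another orange object sits at (795,105) in the side view. The plug that fits is the yellow one in the throat, and the only blue-handled hook is the one in the stand. I'll confirm both in a crop.

```bash
cat > h.py <<'E'
from rig import observe, optics, job, env
import cv2,numpy as np
def cam(n):
    d=optics.get_image(n); d["R"]=cv2.Rodrigues(np.array(d["rvec"]))[0]; d["t"]=np.ravel(d["tvec"]); return d
def ray(d,uv,z):
    c=-d["R"].T@d["t"]; v=d["R"].T@np.linalg.inv(d["mtx"])@np.array([uv[0],uv[1],1.]); return c+v*(z-c[2])/v[2]
def proj(d,p): return cv2.projectPoints(np.array(p,float).reshape(-1,3),d["rvec"],d["tvec"],d["mtx"],None)[0].reshape(-1,2)
def hsv(d): return cv2.cvtColor(d["pixels"],cv2.COLOR_RGB2HSV)
def blob(m,uv=None,rad=1e9):
    m=m.astype(np.uint8)
    if uv is not None:
        yy,xx=np.indices(m.shape); m&=((xx-uv[0])**2+(yy-uv[1])**2<rad**2).astype(np.uint8)
    y,x=np.nonzero(m); return m,np.c_[x,y]
E
python3 - <<'E'
from h import *
T=cam("top");S=cam("side");s=512/800
H=hsv(T);h,sa,v=cv2.split(H)
def rep(name,m,uv,rad,z):
    m,p=blob(m,np.array(uv)*s,rad)
    if len(p)<3: print(name,"none");return
    c,sz,a=cv2.minAreaRect(p.astype(np.float32)); cor=cv2.boxPoints((c,sz,a))
    C=[ray(T,q,z)[:2] for q in cor]
    e=[np.linalg.norm(C[i]-C[i-1]) for i in (1,2)]
    d=C[1]-C[0];print(name,len(p),"c",ray(T,c,z)[:2].round(4),"sides",np.round(e,4),"dir",round(np.degrees(np.arctan2(d[1],d[0])),1),"px",np.round(c,1))
rep("tub",(h<15)&(sa>130),(267,325),40,.037)
rep("stand",(h>8)&(h<25)&(sa>60)&(v>110),(618,335),35,.106)
rep("blue",(h>100)&(h<130)&(sa>130)&(v>60),(628,332),20,.18)
rep("guard",(v<35),(622,335),14,.110)
rep("white",(sa<35)&(v>140),(441,326),50,.13)
rep("ring",(h>20)&(h<35)&(sa>110),(441,326),17,.13)
rep("red",((h<9)|(h>172))&(sa>130),(441,326),12,.088)
def crop(d,uv,r,k):
    u,w=np.array(uv)*s; u,w=int(u),int(w); return cv2.resize(d["pixels"][w-r:w+r,u-r:u+r,::-1],(k,k),interpolation=cv2.INTER_CUBIC)
im=np.hstack([np.vstack([crop(T,(441,326),22,290),crop(T,(622,335),26,290)]),crop(T,(441,326),50,480)[:,:480] if 0 else cv2.copyMakeBorder(crop(S,(522,195),40,500),0,80,0,0,cv2.BORDER_CONSTANT)])
cv2.imwrite("pics/c1.png",cv2.convertScaleAbs(im,alpha=1.5))
E
```

```text
tub 2725 c [0.5444 0.2711] sides [0.1512 0.1512] dir -91.4 px [170.  207.5]
stand 785 c [ 0.5096 -0.2761] sides [0.0862 0.0868] dir -14.8 px [396.1 214.2]
blue 75 c [ 0.5099 -0.2735] sides [0.0176 0.0186] dir -29.9 px [406. 211.]
guard 236 c [ 0.5087 -0.2716] sides [0.0438 0.0508] dir -70.2 px [394.7 214.5]
white 2483 c [ 0.5352 -0.0286] sides [0.1781 0.1998] dir -20.8 px [289.7 204.4]
ring 286 c [ 0.5272 -0.012 ] sides [0.0621 0.0644] dir -91.3 px [282.5 208. ]
red 19 c [ 0.5274 -0.0121] sides [0.0031 0.0311] dir -21.9 px [281.9 209.8]
```

View pics/c1.png

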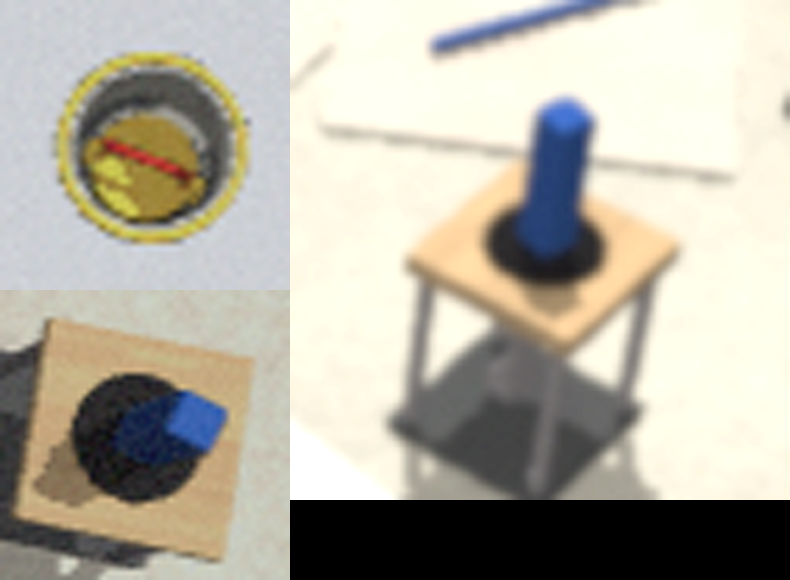

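The crop confirms the yellow plug with its red bar at the throat's centre, about (145,160) in the crop, and the blue square handle on its black guard in the stand. The measured sizes match: stand 86 mm, bar about 31 mm, and ring 62 to 64 mm. Next I'll refine the headings.

Run:
```python
from h import *
T=cam("top");S=cam("side")
k=290/52
cor=[np.array([(a+.5)/k-.5+372,(b+.5)/k-.5+188]) for a,b in((182,102),(228,120),(212,162),(165,142))]
C=[ray(T,q,.18)[:2] for q in cor]; print("handle",np.mean(C,0).round(4),[(np.linalg.norm(C[i]-C[i-1]).round(4),np.degrees(np.arctan2(*(C[i]-C[i-1])[::-1])).round(1)) for i in range(4)])
im=T["pixels"].astype(float); red=im[...,0]-np.maximum(im[...,1],im[...,2])
sub=red[195:222,268:298]; w=np.clip(sub-15,0,None); yy,xx=np.nonzero(w>0); ww=w[yy,xx]
P=np.array([ray(T,(x+268,y+195),.088)[:2] for x,y in zip(xx,yy)]);c=np.average(P,axis=0,weights=ww); cv=np.cov(P.T,aweights=ww); e,V=np.linalg.eigh(cv)
print("bar",c.round(4),len(P),np.sqrt(e)*1e3,"angle",np.degrees(np.arctan2(V[1,1],V[0,1])))
h,s,v=cv2.split(hsv(T)); m,p=blob((h>20)&(h<35)&(s>110)&(v>60),(282.5,208),19)
p=p[np.hypot(*(p-[282.5,208]).T)>10.5]; P=np.array([ray(T,q,.13)[:2] for q in p]); print("ring",cv2.fitEllipse((P*1e4).astype(np.float32)))
print("orange",ray(S,(509,67),.037)); print("side proj handle top",proj(S,[[.5095,-.2757,.18],[.5274,-.0121,.13],[.5444,.2711,.037]]))
```

```text
handle [ 0.5095 -0.2753] [(np.float64(0.0171), np.float64(-26.5)), (np.float64(0.0184), np.float64(-113.4)), (np.float64(0.0176), np.float64(155.4)), (np.float64(0.019), np.float64(65.0))]
bar [ 0.5278 -0.0118] 144 [4.22688879 9.66508753] angle 64.29808793383863
ring ((5277.88525390625, -121.95637512207031), (618.0615234375, 627.3453979492188), 148.00270080566406)
orange [ 0.11429938 -0.90222517  0.037     ]
side proj handle top [[338.02021778 101.84926873]
 [287.90250394 178.7736352 ]
 [223.14852093 290.72178808]]
```

```bash
python3 -m jog '[[0,0,0,-0.0285,-0.0325,-0.002,100],[0,0,0,-0.0285,-0.0325,-0.002,100],[0,0,0,-0.0285,-0.0325,-0.002,100],[0,0,0,-0.0285,-0.0325,-0.002,100],[0,0,0,-0.0285,-0.0325,-0.002,100],[0,0,0,-0.0285,-0.0325,-0.002,100],[0,0,0,-0.0285,-0.0325,-0.002,100],[0,0,0,-0.0285,-0.0325,-0.002,100],[0,0,0,-0.0285,-0.0325,-0.002,100],[0,0,0,-0.0285,-0.0325,-0.002,100]]' && python3 -m jog '[[0,0,0,-0.0285,-0.0325,-0.001,100],[0,0,0,-0.0285,-0.0325,-0.001,100],[0,0,0,-0.0285,-0.0325,-0.001,100],[0,0,0,-0.0285,-0.0325,-0.001,100],[0,0,0,-0.0285,-0.0325,-0.001,100],[0,0,0,-0.0285,-0.0325,-0.001,100],[0,0,0,-0.0285,-0.0325,-0.001,100],[0,0,0,-0.0285,-0.0325,-0.001,100],[0,0,0,-0.0285,-0.0325,-0.001,100],[0,0,0,-0.0285,-0.0325,-0.001,100]]' && python3 -m jog '[[0,0,0.168,0,0,0,100],[0,0,0.168,0,0,0,100],[0,0,0.168,0,0,0,100],[0,0,0.168,0,0,0,100],[0,0,0.168,0,0,0,100],[0,0,0.168,0,0,0,100],[0,0,0.168,0,0,0,100],[0,0,0.168,0,0,0,100],[0,0,0.168,0,0,0,100],[0,0,0.165,0,0,0,100]]'
cat > g.py <<'E'
import sys
from h import *
# usage: g.py x y z [yaw_deg]: delta in tool axes to a TCP target
o=observe();R=o["tool_rot"];p=o["position"];yaw=np.degrees(np.arctan2(R[1,0],R[0,0]))
print("t",round(o["time_s"],2),"p",p.round(4),"yaw_x",yaw.round(2),"tilt",np.degrees(np.arccos(-R[2,2])).round(2),"j6",o["q"][5].round(1),"F",o["ft_force"].round(2),"w",o["grip_width"].round(4))
if len(sys.argv)>3:
    a=np.array([float(v) for v in sys.argv[1:4]]); print("tool delta",(R.T@(a-p)).round(4))
    if len(sys.argv)>4: print("turn z",-np.radians((float(sys.argv[4])-yaw+180)%360-180).round(3))
E
python3 g.py .5095 -.2755 .130 65.5
```

```text
time_s: 1.55
position: [0.3417, 0.1223, 0.2516]
tool_rot: [[-0.949, 0.315, 0.001], [0.315, 0.949, 0.0], [-0.001, 0.0, -1.0]]
ft_force: [0.7, 0.2, 1.1]
grip_width: 0.0858
gripper_force: 0.0
time_s: 2.8
position: [0.5098, -0.276, 0.2613]
tool_rot: [[-0.949, 0.315, -0.0], [0.315, 0.949, 0.0], [0.0, 0.0, -1.0]]
ft_force: [0.6, 0.8, -0.1]
grip_width: 0.0854
gripper_force: 0.0
time_s: 4.05
position: [0.5093, -0.2746, 0.2612]
tool_rot: [[0.419, 0.908, -0.0], [0.908, -0.419, 0.0], [0.0, -0.0, -1.0]]
ft_force: [0.6, -0.8, 0.0]
grip_width: 0.0853
gripper_force: 0.0Traceback (most recent call last):
  File "g.py", line 5, in <module>
    print("t",round(o["time_s"],2),"p",p.round(4),"yaw_x",yaw.round(2),"tilt",np.degrees(np.arccos(-R[2,2])).round(2),"j6",o["q"][5].round(1),"F",o["ft_force"].round(2),"w",o["grip_width"].round(4))
                                                                                                                                                                             ^^^^^^^^^^^^^^^^^^^^^
AttributeError: 'float' object has no attribute 'round'
```

```bash
sed -i 's/o\["grip_width"\].round(4)/round(o["grip_width"],4)/' g.py
python3 -m jog '[[0,0,0,0,0,0.025,100],[0,0,0,0,0,0.03,100],[0,0,0,0,0,0.03,100],[0,0,0,0,0,0.025,100],[0,0,0,0,0,0.015,100],[0,0,0,0,0,0.006,100],[0,0,0,0,0,0,0],[0,0,0,0,0,0,0],[0,0,0,0,0,0,0],[0,0,0,0,0,0,0]]' 60; python3 g.py .5095 -.2755 .130 65.5
```

```text
time_s: 5.3
position: [0.5096, -0.2748, 0.131]
tool_rot: [[0.414, 0.91, 0.001], [0.91, -0.414, -0.001], [-0.0, 0.001, -1.0]]
ft_force: [0.8, 0.1, 2.8]
grip_width: 0.02
gripper_force: 58.5
t 5.3 p [ 0.5096 -0.2748  0.131 ] yaw_x 65.54 tilt 0.06 j6 -15.6 F [0.81 0.08 2.85] w 0.02
tool delta [-0.0007  0.0002  0.001 ]
turn z 0.001
```

```bash
python3 -m jog '[[0,0,0,0,0,-0.01,0],[0,0,0,0,0,-0.02,0],[0,0,0,0,0,-0.03,0],[0,0,0,0,0,-0.03,0],[0,0,0,0,0,-0.03,0],[0,0,0,0,0,-0.03,0],[0,0,0,0,0,-0.02,0],[0,0,0,0,0,0,0]]'; python3 g.py
python3 - <<'E'
from h import *
o=observe();p=o["position"];print(p)
S=cam("side");T=cam("top")
def crop(d,P,r,k):
    u,w=proj(d,P)[0].astype(int);u=min(max(u,r),511-r);w=min(max(w,r),383-r);print(u-r,w-r); return cv2.resize(d["pixels"][w-r:w+r,u-r:u+r,::-1],(k,k),interpolation=cv2.INTER_CUBIC)
q=p-[0,0,.08]
cv2.imwrite("pics/c2.png",cv2.convertScaleAbs(np.hstack([crop(S,q,40,500),crop(T,q,50,300) if 0 else cv2.copyMakeBorder(crop(T,q,50,300),0,200,0,0,0)]),alpha=1.6))
E
```

```text
time_s: 6.3
position: [0.5096, -0.2748, 0.3019]
tool_rot: [[0.414, 0.91, 0.002], [0.91, -0.414, -0.002], [-0.001, 0.003, -1.0]]
ft_force: [0.2, -0.4, -1.6]
grip_width: 0.0195
gripper_force: 58.7
t 6.3 p [ 0.5096 -0.2748  0.3019] yaw_x 65.54 tilt 0.19 j6 -15.6 F [ 0.17 -0.45 -1.57] w 0.0195
[ 0.50959049 -0.27479293  0.30193495]
300 48
363 159
```

View pics/c2.png

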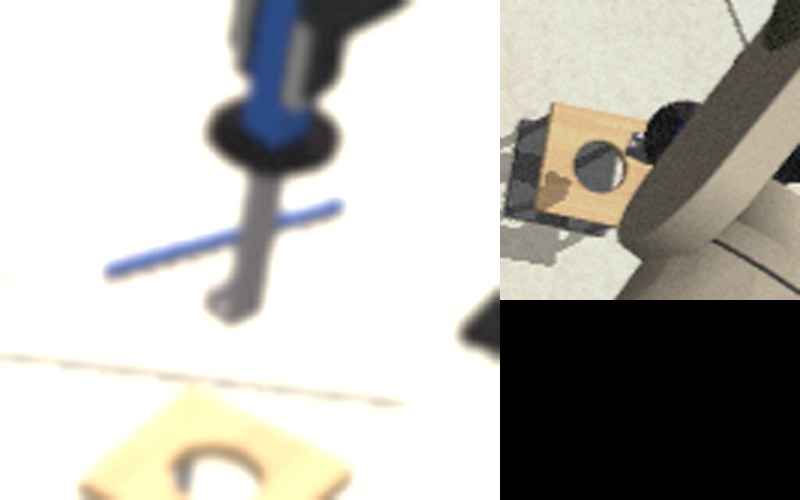

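The side view shows the hook held upright, with its up-turned point at image-left, about (218,300) in the crop. I'll compare that with projections for the four possible headings.

Run:
```python
from h import *
S=cam("side");o=observe();p=o["position"];org=p-[0,0,.025]
print("guard c, foot", ((proj(S,[org,org-[0,0,.088]])-[300,48])*6.25).round(0))
for a in(65.5,155.5,-24.5,-114.5):
    d=np.array([np.cos(np.radians(a)),np.sin(np.radians(a)),0]); n=np.array([-d[1],d[0],0])
    print(a,((proj(S,[org+d*12-[0,0,.075],org+d*14.5e-3*0+d*.012-[0,0,.075]] if 0 else [org+d*.012-[0,0,.075]+n*.009,org+d*.012-[0,0,.075]-n*.009,org+n*.009-[0,0,.06],org-n*.009-[0,0,.06]])-[300,48])*6.25).round(0).tolist())
```

```text
guard c, foot [[270. 147.]
 [239. 327.]]
65.5 [[238.0, 323.0], [207.0, 301.0], [264.0, 282.0], [233.0, 261.0]]
155.5 [[280.0, 307.0], [249.0, 324.0], [264.0, 263.0], [233.0, 280.0]]
-24.5 [[208.0, 295.0], [239.0, 279.0], [233.0, 280.0], [264.0, 263.0]]
-114.5 [[249.0, 279.0], [280.0, 301.0], [233.0, 261.0], [264.0, 282.0]]
```

Run:
```python
from h import *
from itertools import product
S=cam("side");o=observe();p=o["position"]
g=cv2.cvtColor(S["pixels"],cv2.COLOR_RGB2GRAY)
u0,v0,u1,v1=325,78,355,106
def sil(org,a):
    d=np.array([np.cos(a),np.sin(a),0]);n=np.array([-d[1],d[0],0]);m=np.zeros((384*4,512*4),np.uint8)
    for x0,x1,z0,z1 in((-.0025,.0025,-.088,-.01),(-.0025,.0145,-.088,-.083),(.0095,.0145,-.088,-.075)):
        P=[org+d*x+n*y+np.array([0,0,z]) for x,y,z in product((x0,x1),(-.009,.009),(z0,z1))]
        cv2.fillConvexPoly(m,cv2.convexHull((proj(S,P)*4+1.5).astype(np.int32)),255)
    return cv2.resize(m,(512,384),interpolation=cv2.INTER_AREA)[v0:v1,u0:u1]/255.
G=g[v0:v1,u0:u1].astype(float); bg=np.percentile(G,80); 
h,s,v=cv2.split(hsv(S)); M=((bg-G)/(bg-G.min())).clip(0,1); M[(s[v0:v1,u0:u1]>110)]=0
for a in(65.5,155.5,-24.5,-114.5):
    best=min((np.abs(sil(p-[0,0,.025]+np.array([dx,dy,dz])*1e-3,np.radians(a))-M).sum().round(1),dx,dy,dz) for dx in range(-6,7,2) for dy in(-4,0,4) for dz in(-4,-2,0,2,4))
    print(a,best)
cv2.imwrite("pics/c3.png",cv2.resize(np.hstack([S["pixels"][v0:v1,u0:u1,::-1]]+[np.dstack([sil(p-[0,0,.025],np.radians(a))*255]*3).astype(np.uint8) for a in(65.5,-24.5)]),(800,250),interpolation=cv2.INTER_CUBIC))
```

```text
65.5 (np.float64(110.4), 2, -4, 4)
155.5 (np.float64(132.1), 2, -4, 4)
-24.5 (np.float64(107.9), 0, 0, 2)
-114.5 (np.float64(130.0), 2, -4, 0)
```

View pics/c3.png

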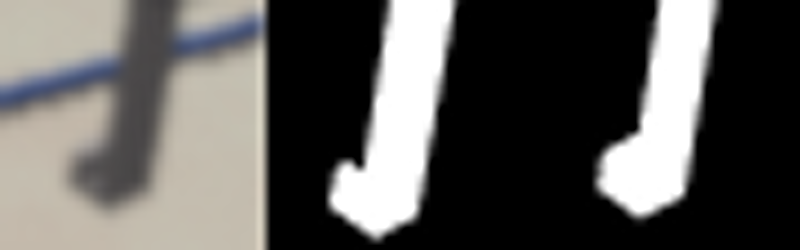

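The actual foot fits heading -24.5° (point along tool +y) without any offset. I'll confirm with a clean profile view, turned 45°, above the canister.

```bash
python3 -m jog '[[0,0,0,0.035,-0.016,0,0],[0,0,0,0.053,-0.024,0,0],[0,0,0,0.06,-0.0275,0,0],[0,0,0,0.06,-0.0275,0,0],[0,0,0,0.038,-0.017,0,0],[0,0,-0.157,0,0,0,0],[0,0,-0.157,0,0,0,0],[0,0,-0.157,0,0,0,0],[0,0,-0.157,0,0,0,0],[0,0,-0.157,0,0,0,0]]' >/dev/null; python3 -m jog '[[0,0,0,0,0,0,0]]' >/dev/null; python3 g.py
python3 - <<'E'
from h import *
S=cam("side");o=observe();p=o["position"];R=o["tool_rot"]
org=p-[0,0,.025]; a=np.arctan2(R[1,0],R[0,0])
u,v=proj(S,[org-[0,0,.06]])[0].astype(int); r=28; k=600/(2*r)
im=cv2.resize(S["pixels"][v-r:v+r,u-r:u+r,::-1],(600,600),interpolation=cv2.INTER_CUBIC); im=cv2.convertScaleAbs(im,alpha=1.4)
for a_,col in((a-np.pi/2,(0,255,0)),(a,(0,0,255))):
    d=np.array([np.cos(a_),np.sin(a_),0]); prof=[(-.0025,-.01),(-.0025,-.088),(.0145,-.088),(.0145,-.075),(.0095,-.075),(.0095,-.083),(.0025,-.083),(.0025,-.01)]
    q=(proj(S,[org+d*x+np.array([0,0,z]) for x,z in prof])-[u-r,v-r]+.5)*k
    cv2.polylines(im,[q.astype(np.int32)],True,col,1)
cv2.imwrite("pics/c4.png",im)
E
```

```text
t 7.88 p [ 0.5091 -0.0113  0.2997] yaw_x 110.43 tilt 0.08 j6 -35.0 F [ 0.93 -0.96 -1.73] w 0.0195
```

View pics/c4.png

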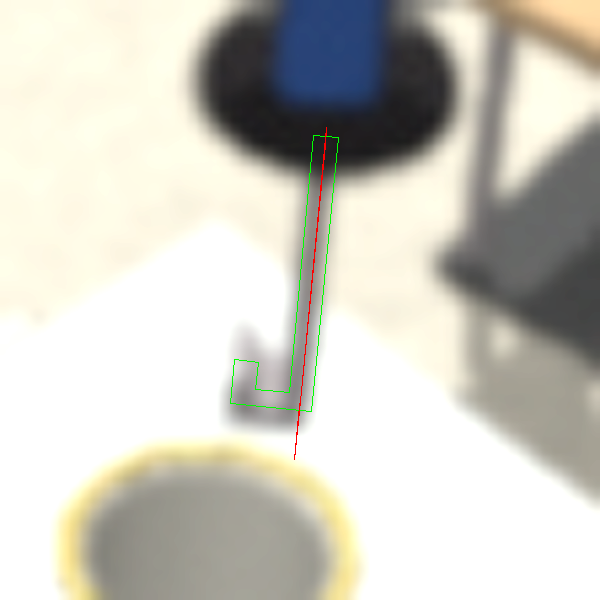

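The picture shows the hook in clean profile, its point at left (245,370), matching the green outline. So the hook's +x is the tool's +y, with no offset worth correcting. I'll turn back and go to the entry pose, 20 mm behind the bar.

```bash
python3 -m jog '[[0,0,0.157,0,0,0,0],[0,0,0.157,0,0,0,0],[0,0,0.157,0,0,0,0],[0,0,0.157,0,0,0,0],[0,0,0.157,0,0,0,0],[0,0,0,0,0,0,0]]' >/dev/null; python3 g.py 0.5096 -0.0037 0.179 65.5
```

```text
t 8.68 p [ 0.5093 -0.0114  0.3001] yaw_x 65.48 tilt 0.03 j6 9.9 F [-0.19 -0.16 -0.95] w 0.0196
tool delta [ 0.0071 -0.0028  0.1211]
turn z -0.0
```

```bash
python3 -m jog '[[0,0,0,0.007,-0.003,0,0],[0,0,0,0,0,0.02,0],[0,0,0,0,0,0.02,0],[0,0,0,0,0,0.015,0],[0,0,0,0,0,0.01,0],[0,0,0,0,0,0.01,0],[0,0,0,0,0,0.01,0],[0,0,0,0,0,0.01,0],[0,0,0,0,0,0,0]]' ; python3 g.py 0.5096 -0.0037 0.179 65.5
```

```text
time_s: 9.8
position: [0.5093, -0.0037, 0.2046]
tool_rot: [[0.414, 0.91, -0.001], [0.91, -0.414, 0.0], [-0.0, -0.001, -1.0]]
ft_force: [-0.9, 0.3, -1.4]
grip_width: 0.0194
gripper_force: 58.9
t 9.8 p [ 0.5093 -0.0037  0.2046] yaw_x 65.54 tilt 0.08 j6 10.7 F [-0.86  0.29 -1.37] w 0.0194
tool delta [0.0001 0.0004 0.0256]
turn z 0.001
```

```bash
python3 -m jog '[[0,0,0,0,0,0.006,0],[0,0,0,0,0,0.006,0],[0,0,0,0,0,0.005,0],[0,0,0,0,0,0.005,0],[0,0,0,0,0,0.0035,0],[0,0,0,0,0,0,0]]'  ; python3 g.py 0.5224 -0.0095 0.179
```

```text
time_s: 10.55
position: [0.5094, -0.0037, 0.1796]
tool_rot: [[0.414, 0.91, -0.0], [0.91, -0.414, 0.0], [-0.0, -0.0, -1.0]]
ft_force: [-0.5, 0.1, -1.5]
grip_width: 0.0197
gripper_force: 58.9
t 10.55 p [ 0.5094 -0.0037  0.1796] yaw_x 65.54 tilt 0.02 j6 10.7 F [-0.5   0.15 -1.48] w 0.0197
tool delta [0.0001 0.0142 0.0006]
```

Now under the bar: +14 mm along tool y, then lift gently.

```bash
python3 -m jog '[[0,0,0,0,0.004,0,0],[0,0,0,0,0.004,0,0],[0,0,0,0,0.003,0,0],[0,0,0,0,0.003,0,0],[0,0,0,0,0,0,0]]'; python3 -m jog '[[0,0,0,0,0,-0.004,0],[0,0,0,0,0,-0.004,0],[0,0,0,0,0,-0.003,0],[0,0,0,0,0,0,0],[0,0,0,0,0,0,0]]'; python3 -m jog '[[0,0,0,0,0,-0.002,0],[0,0,0,0,0,-0.002,0],[0,0,0,0,0,0,0],[0,0,0,0,0,0,0]]'; python3 g.py
```

```text
time_s: 11.18
position: [0.5224, -0.0096, 0.1798]
tool_rot: [[0.414, 0.91, -0.0], [0.91, -0.414, 0.0], [-0.0, -0.0, -1.0]]
ft_force: [-0.5, -0.1, -0.3]
grip_width: 0.0198
gripper_force: 58.9
time_s: 11.8
position: [0.5222, -0.0095, 0.1908]
tool_rot: [[0.414, 0.91, -0.0], [0.91, -0.414, 0.0], [-0.0, -0.0, -1.0]]
ft_force: [-0.1, 0.2, -1.5]
grip_width: 0.0196
gripper_force: 58.9
time_s: 12.3
position: [0.5222, -0.0095, 0.1947]
tool_rot: [[0.414, 0.91, -0.0], [0.91, -0.414, 0.0], [-0.0, -0.0, -1.0]]
ft_force: [0.2, 0.1, -1.9]
grip_width: 0.0194
gripper_force: 58.9
t 12.3 p [ 0.5222 -0.0095  0.1947] yaw_x 65.53 tilt 0.01 j6 10.4 F [ 0.18  0.11 -1.9 ] w 0.0194
```

```bash
for i in 1 2 3; do python3 -m jog '[[0,0,0,0,0,-0.002,0],[0,0,0,0,0,0,0],[0,0,0,0,0,0,0]]' | egrep "posi|ft_"; done
```

```text
position: [0.5222, -0.0095, 0.1967]
ft_force: [0.1, -0.2, -3.5]
position: [0.5222, -0.0095, 0.1987]
ft_force: [-1.0, -0.1, -3.8]
position: [0.5222, -0.0095, 0.2008]
ft_force: [-0.4, 0.4, -4.9]
```

The bar is hooked, with a pull of about 3.5 N. I'll ease the grip to 30 N to limit torque, add 1 mm of pull, and turn about the plug axis, which lies 6 mm ahead of the TCP along tool y.

```bash
sed -i 's/print("t",/print("Tq",o["wrist_torque"].round(3),"t",/' g.py; python3 g.py
python3 -m jog '[[0,0,0,0,0,-0.001,0],[0,0,0.05,0.0003,0,0,0],[0,0,0.05,0.0003,0,0,0],[0,0,0.05,0.0003,0,0,0],[0,0,0.05,0.0003,0,0,0],[0,0,0.05,0.0003,0,0,0]]' 30 >/dev/null; python3 g.py;python3 -m jog '[[0,0,0.06,0.0004,0,0,0],[0,0,0.06,0.0004,0,0,0],[0,0,0.06,0.0003,0,0,0],[0,0,0.06,0.0004,0,0,0]]' >/dev/null; python3 g.py .5278 -.0121 .2
```

```text
Tq [0.002 0.089 0.063] t 13.43 p [ 0.5222 -0.0095  0.2008] yaw_x 65.54 tilt 0.01 j6 10.4 F [-0.41  0.4  -4.94] w 0.0194
Tq [-0.042  0.057 -0.02 ] t 14.18 p [ 0.5229 -0.0082  0.2018] yaw_x 51.12 tilt 0.01 j6 25.0 F [ 1.11  0.26 -4.6 ] w 0.0196
Tq [-0.023  0.037  0.033] t 14.68 p [ 0.524  -0.0071  0.2018] yaw_x 37.35 tilt 0.01 j6 38.9 F [-0.55  0.29 -5.65] w 0.0196
tool delta [0.     0.0063 0.0018]
```

```bash
for i in 1 2 3; do python3 -m jog '[[0,0,0.06,0.0004,0,0,0],[0,0,0.06,0.0004,0,0,0],[0,0,0.06,0.0003,0,0,0],[0,0,0.06,0.0004,0,0,0]]' >/dev/null; python3 g.py .5278 -.0121 .2; done
```

```text
Tq [0.06  0.042 0.081] t 15.18 p [ 0.5252 -0.0063  0.2018] yaw_x 23.6 tilt 0.02 j6 52.8 F [ 0.72  0.22 -5.3 ] w 0.0197
tool delta [0.     0.0063 0.0018]
Tq [0.037 0.047 0.057] t 15.68 p [ 0.5267 -0.0058  0.2018] yaw_x 9.85 tilt 0.02 j6 66.6 F [-0.3   0.18 -5.65] w 0.0195
tool delta [0.     0.0064 0.0018]
Tq [0.025 0.021 0.051] t 16.18 p [ 0.5282 -0.0057  0.2018] yaw_x -3.9 tilt 0.01 j6 80.4 F [-0.77  0.41 -6.07] w 0.0196
tool delta [0.     0.0065 0.0018]
```

```bash
for i in 1 2 3; do python3 -m jog '[[0,0,0.06,0.0004,0,0,0],[0,0,0.06,0.0004,0,0,0],[0,0,0.06,0.0003,0,0,0],[0,0,0.06,0.0003,0,0,0]]' >/dev/null; python3 g.py .5278 -.0121 .2; done
```

```text
Tq [ 0.081 -0.036  0.057] t 16.68 p [ 0.5296 -0.0059  0.2018] yaw_x -17.65 tilt 0.01 j6 94.2 F [ 0.3  -0.12 -5.76] w 0.0196
tool delta [0.0002 0.0064 0.0018]
Tq [ 0.123 -0.293  0.022] t 17.18 p [ 0.5311 -0.0065  0.2019] yaw_x -31.41 tilt 0.03 j6 107.9 F [ 1.17  0.37 -5.37] w 0.0196
tool delta [0.0001 0.0065 0.0019]
Tq [ 0.033 -0.021 -0.072] t 17.68 p [ 0.5323 -0.0073  0.2022] yaw_x -45.16 tilt 0.05 j6 121.6 F [ 0.74  0.16 -4.02] w 0.0196
tool delta [0.0002 0.0065 0.0022]
```

```bash
for i in 1 2; do python3 -m jog '[[0,0,0,0,0,0,0],[0,0,0,0,0,0,0]]' >/dev/null; python3 g.py;done
python3 - <<'E'
from h import *
S=cam("side");T=cam("top");o=observe();p=o["position"]
def crop(d,q,r,k):
    u,v=proj(d,[q])[0].astype(int);return cv2.resize(d["pixels"][v-r:v+r,u-r:u+r,::-1],(k,k),interpolation=cv2.INTER_CUBIC)
cv2.imwrite("pics/c5.png",cv2.convertScaleAbs(np.hstack([crop(S,[.5278,-.0121,.15],36,400),crop(T,[.5278,-.0121,.15],40,400)]),alpha=1.5))
E
```

```text
Tq [ 0.004 -0.029  0.021] t 17.93 p [ 0.5322 -0.0073  0.2021] yaw_x -44.98 tilt 0.04 j6 121.4 F [-0.55 -0.18 -1.23] w 0.0196
Tq [ 0.013  0.02  -0.022] t 18.18 p [ 0.532  -0.0073  0.2019] yaw_x -45.03 tilt 0.01 j6 121.5 F [ 0.35 -0.33 -1.79] w 0.0199
```

View pics/c5.png

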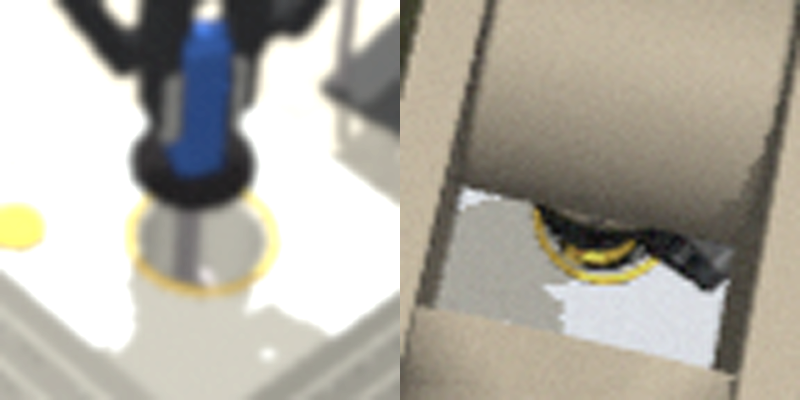

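The pull dropped to about 0.5 N, so either the plug is free or the loop slipped off. I'll lift a few mm and average the force.

```bash
cat > a.py <<'E'
from h import *
f=[]
for i in range(6):
    optics.get_image("top"); f.append(observe()["ft_force"])
f=np.array(f); print("avg F",f.mean(0).round(2),"sd",f.std(0).round(2),observe()["position"].round(4))
E
python3 a.py; python3 -m jog '[[0,0,0,0,0,-0.002,0],[0,0,0,0,0,-0.002,0],[0,0,0,0,0,-0.002,0],[0,0,0,0,0,0,0]]'|grep ft; python3 a.py
```

```text
avg F [-0.33 -0.22 -2.09] sd [0.26 0.5  0.43] [ 0.532  -0.0073  0.2018]
ft_force: [-0.2, -0.4, -2.6]
avg F [-0.26  0.28 -2.17] sd [0.34 0.52 0.26] [ 0.532  -0.0073  0.2077]
```

A steady -2.1 N equals hook plus plug weight, and it didn't rise over the 6 mm lift, so the plug hangs free. I'll draw it out.

```bash
python3 -m jog '[[0,0,0,0,0,-0.006,0],[0,0,0,0,0,-0.008,0],[0,0,0,0,0,-0.01,0],[0,0,0,0,0,-0.012,0],[0,0,0,0,0,-0.012,0],[0,0,0,0,0,-0.012,0],[0,0,0,0,0,-0.012,0]]'|grep ft;  python3 -m jog '[[0,0,0,0,0,-0.014,0],[0,0,0,0,0,-0.014,0],[0,0,0,0,0,-0.012,0],[0,0,0,0,0,-0.006,0],[0,0,0,0,0,0,0],[0,0,0,0,0,0,0]]'|grep ft; python3 a.py; python3 g.py .5444 .2711 .32;  python3 - <<'E'
from h import *
S=cam("side");p=observe()["position"]
def crop(d,q,r,k):
    u,v=proj(d,[q])[0].astype(int);print(u-r,v-r);return cv2.resize(d["pixels"][v-r:v+r,u-r:u+r,::-1],(k,k),interpolation=cv2.INTER_CUBIC)
cv2.imwrite("pics/c6.png",cv2.convertScaleAbs(crop(S,p-[0,0,.1],45,500),alpha=1.4))
E
```

```text
ft_force: [-0.3, -0.3, -2.8]
ft_force: [-0.1, -0.3, -1.5]
avg F [ 0.2   0.15 -1.85] sd [0.63 0.57 0.42] [ 0.532  -0.0073  0.3256]
Tq [-0.009 -0.031 -0.011] t 21.3 p [ 0.532  -0.0073  0.3256] yaw_x -45.05 tilt 0.02 j6 121.5 F [ 1.14  0.38 -1.53] w 0.0197
tool delta [-0.1883 -0.2055  0.0057]
242 105
```

View pics/c6.png

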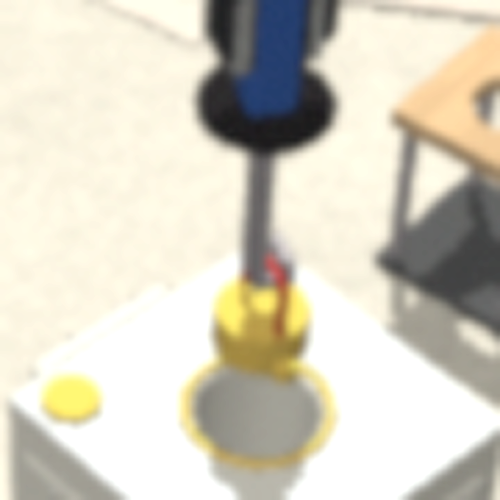

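The plug hangs upright on the hook at (260,320) in the crop, clear of the mouth. I'll carry it to the tub smoothly.

```bash
python3 -m jog '[[0,0,0,-0.003,-0.0034,0,0],[0,0,0,-0.006,-0.0067,0,0],[0,0,0,-0.009,-0.0101,0,0],[0,0,0,-0.011,-0.0124,0,0],[0,0,0,-0.011,-0.01235,0,0],[0,0,0,-0.011,-0.01235,0,0],[0,0,0,-0.011,-0.01235,0,0],[0,0,0,-0.011,-0.01235,0,0],[0,0,0,-0.011,-0.01235,0,0],[0,0,0,-0.011,-0.01235,0,0]]'|grep pos;  python3 -m jog '[[0,0,0,-0.011,-0.01235,0,0],[0,0,0,-0.011,-0.01235,0,0],[0,0,0,-0.011,-0.01235,0,0],[0,0,0,-0.011,-0.01235,0,0],[0,0,0,-0.011,-0.01235,0,0],[0,0,0,-0.011,-0.01235,0,0],[0,0,0,-0.01,-0.0112,0,0],[0,0,0,-0.008,-0.009,0,0],[0,0,0,-0.006,-0.0067,0,0],[0,0,0,-0.0033,-0.0037,0,0]]'|grep ft; python3 a.py; python3 g.py .5486 .2753 .159
```

```text
position: [0.5405, 0.1364, 0.3258]
ft_force: [-0.0, 1.1, -1.7]
avg F [-0.18 -0.54 -1.95] sd [0.57 0.44 0.43] [0.5486 0.275  0.3259]
Tq [ 0.005 -0.001 -0.015] t 24.15 p [0.5486 0.275  0.3259] yaw_x -45.07 tilt 0.01 j6 150.7 F [-0.22 -0.73 -1.33] w 0.0196
tool delta [-0.0003 -0.0002  0.1669]
```

```bash
python3 -m jog '[[0,0,0,0,0,0.006,0],[0,0,0,0,0,0.012,0],[0,0,0,0,0,0.016,0],[0,0,0,0,0,0.02,0],[0,0,0,0,0,0.022,0],[0,0,0,0,0,0.022,0],[0,0,0,0,0,0.02,0],[0,0,0,0,0,0.014,0],[0,0,0,0,0,0.01,0],[0,0,0,0,0,0.008,0]]'|grep pos; python3 -m jog '[[0,0,0,0,0,0.004,0],[0,0,0,0,0,0.003,0],[0,0,0,0,0,0.002,0],[0,0,0,0,0,0.002,0],[0,0,0,0,0,0.002,0],[0,0,0,0,0,0.002,0],[0,0,0,0,0,0,0]]'|egrep "pos|ft"; python3 a.py
```

```text
position: [0.5487, 0.2753, 0.1755]
position: [0.5485, 0.2753, 0.1607]
ft_force: [0.5, 1.0, -1.5]
avg F [ 0.01 -0.   -1.91] sd [0.43 0.44 0.43] [0.5486 0.2753 0.1609]
```

```bash
python3 -m jog '[[0,0,0,0,0,0.0015,0],[0,0,0,0,0,0.0015,0],[0,0,0,0,0,0.0015,0],[0,0,0,0,0,0.0015,0],[0,0,0,0,0,0.001,0],[0,0,0,0,0,0,0]]'|egrep "pos|ft"; python3 a.py; python3 -m jog '[[0,0,0,0,0,0.002,0],[0,0,0,0,0,0.002,0],[0,0,0,0,0,0.002,0],[0,0,0,0,0,0.0015,0],[0,0,0,0,0,0,0]]'|egrep "pos|ft"; python3 a.py;  python3 - <<'E'
from h import *
S=cam("side");p=observe()["position"]
def crop(d,q,r,k):
    u,v=proj(d,[q])[0].astype(int);print(u-r,v-r);return cv2.resize(d["pixels"][v-r:v+r,u-r:u+r,::-1],(k,k),interpolation=cv2.INTER_CUBIC)
cv2.imwrite("pics/c7.png",cv2.convertScaleAbs(crop(S,p-[0,0,.1],38,500),alpha=1.4))
E
```

```text
position: [0.5486, 0.2753, 0.1538]
ft_force: [0.2, -0.1, 0.1]
avg F [-0.17 -0.05 -1.14] sd [0.47 0.57 0.53] [0.5486 0.2753 0.1538]
position: [0.5485, 0.2753, 0.1462]
ft_force: [-1.0, 0.1, -0.8]
avg F [-0.02  0.06 -1.13] sd [0.34 0.3  0.47] [0.5486 0.2753 0.1464]
182 251
```

View pics/c7.png

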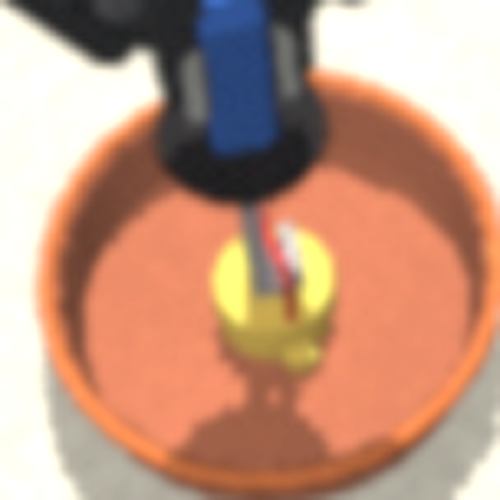

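The plug stands upright in the middle of the tub at (270,290), and the force reads hook weight only. I'll back out and lift.

```bash
python3 -m jog '[[0,0,0,0,-0.003,0,0],[0,0,0,0,-0.003,0,0],[0,0,0,0,-0.004,0,0],[0,0,0,0,-0.004,0,0],[0,0,0,0,-0.002,0,0],[0,0,0,0,0,0,0]]'|egrep "pos|ft"; python3 a.py; python3 -m jog '[[0,0,0,0,0,-0.004,0],[0,0,0,0,0,-0.006,0],[0,0,0,0,0,-0.008,0],[0,0,0,0,0,-0.01,0],[0,0,0,0,0,-0.015,0],[0,0,0,0,0,-0.02,0],[0,0,0,0,0,-0.03,0],[0,0,0,0,0,-0.03,0],[0,0,0,0,0,-0.03,0],[0,0,0,0,0,-0.02,0]]'|egrep "pos|ft"; python3 a.py
python3 - <<'E'
from h import *
S=cam("side");p=observe()["position"]
T=cam("top")
def crop(d,q,r,k):
    u,v=proj(d,[q])[0].astype(int);print(u-r,v-r);return cv2.resize(d["pixels"][v-r:v+r,u-r:u+r,::-1],(k,k),interpolation=cv2.INTER_CUBIC)
cv2.imwrite("pics/c8.png",cv2.convertScaleAbs(np.hstack([crop(S,[.5444,.2711,.03],38,400),crop(T,[.5096,-.2755,.106],28,400)]),alpha=1.4))
# stand hole centre
h,s,v=cv2.split(hsv(T)); m,P=blob((h>8)&(h<25)&(s>60)&(v>110),(396,214),35)
c=cv2.minAreaRect(P.astype(np.float32)); print("stand",ray(T,c[0],.106).round(4))
cn,hi=cv2.findContours(cv2.morphologyEx(m,cv2.MORPH_CLOSE,np.ones((2,2),np.uint8)),cv2.RETR_CCOMP,cv2.CHAIN_APPROX_NONE)
for q,hh in zip(cn,hi[0]):
    if hh[3]>=0 and len(q)>15: (x,y),sz,_=cv2.fitEllipse(q); print("hole",ray(T,(x,y),.106).round(4),np.round(sz,1))
E
python3 g.py .5095 -.2753 .3
```

```text
position: [0.5599, 0.2867, 0.1463]
ft_force: [0.4, 0.4, -1.2]
avg F [ 0.38  0.01 -0.95] sd [0.41 0.29 0.69] [0.5599 0.2866 0.1464]
position: [0.5598, 0.2866, 0.3219]
ft_force: [0.8, -0.7, -0.2]
avg F [-0.36 -0.11 -1.41] sd [0.49 0.33 0.79] [0.5596 0.2865 0.3182]
185 254
367 186
stand [ 0.5097 -0.2759  0.106 ]
hole [ 0.5075 -0.2781  0.106 ] [18.5 19.7]
Tq [-0.021  0.025 -0.006] t 31.3 p [0.5597 0.2866 0.3184] yaw_x -45.05 tilt 0.11 j6 151.4 F [ 0.52 -0.02 -1.5 ] w 0.0195
tool delta [0.3622 0.4325 0.0188]
```

View pics/c8.png

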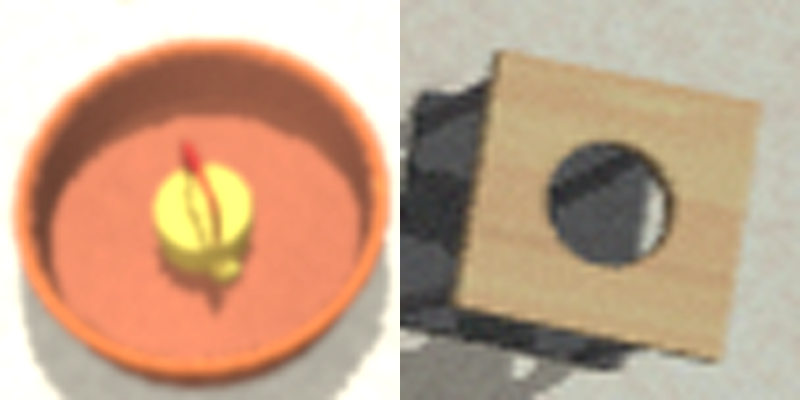

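The plug stands free and upright at (203,210), and the stand hole is clear at its centre (608,204). I'll carry the hook back to the stand.

```bash
python3 -m jog '[[0,0,0,0.008,0.0095,0,0],[0,0,0,0.014,0.0166,0,0],[0,0,0,0.0199,0.0236,0,0],[0,0,0,0.0199,0.0236,0,0],[0,0,0,0.0199,0.0236,0,0],[0,0,0,0.0199,0.0236,0,0],[0,0,0,0.0199,0.0236,0,0],[0,0,0,0.0199,0.0236,0,0],[0,0,0,0.0199,0.0236,0,0],[0,0,0,0.0199,0.0236,0,0]]'|grep pos; python3 -m jog '[[0,0,0,0.0199,0.0236,0,0],[0,0,0,0.0199,0.0236,0,0],[0,0,0,0.0199,0.0236,0,0],[0,0,0,0.0199,0.0236,0,0],[0,0,0,0.0199,0.0236,0,0],[0,0,0,0.0199,0.0236,0,0],[0,0,0,0.0199,0.0236,0,0],[0,0,0,0.0199,0.0236,0,0],[0,0,0,0.014,0.0166,0,0],[0,0,0,0.0084,0.0099,0,0]]'|grep pos; python3 -m jog '[[0,0,0,0,0,0,0],[0,0,0,0,0,0,0]]' >/dev/null; python3 g.py .5118 -.2737 .133
```

```text
position: [0.5349, 0.0044, 0.3195]
position: [0.5111, -0.2753, 0.3193]
Tq [ 0.004 -0.048 -0.025] t 34.05 p [ 0.5119 -0.2733  0.3195] yaw_x -45.0 tilt 0.01 j6 95.2 F [ 0.5 -0.3 -1.1] w 0.0195
tool delta [0.0002 0.0003 0.1865]
```

```bash
python3 -m jog '[[0,0,0,0,0,0.015,0],[0,0,0,0,0,0.025,0],[0,0,0,0,0,0.025,0],[0,0,0,0,0,0.015,0],[0,0,0,0,0,0.01,0],[0,0,0,0,0,0.01,0],[0,0,0,0,0,0.01,0],[0,0,0,0,0,0.01,0],[0,0,0,0,0,0,0]]'|egrep "pos|ft"; python3 -m jog '[[0,0,0,0,0,0.01,0],[0,0,0,0,0,0.012,0],[0,0,0,0,0,0.012,0],[0,0,0,0,0,0.01,0],[0,0,0,0,0,0.008,0],[0,0,0,0,0,0.005,0],[0,0,0,0,0,0.003,0],[0,0,0,0,0,0,0]]'|egrep "pos|ft"; python3 a.py
```

```text
position: [0.5116, -0.2739, 0.1985]
ft_force: [0.2, -1.4, -0.6]
position: [0.5118, -0.2741, 0.1394]
ft_force: [0.2, -1.0, -1.4]
avg F [-0.11  0.22 -0.65] sd [0.45 0.36 0.4 ] [ 0.5118 -0.2741  0.1395]
```

```bash
python3 -m jog '[[0,0,0,0,0,0.003,0],[0,0,0,0,0,0.002,0],[0,0,0,0,0,0.001,0],[0,0,0,0,0,0.001,0],[0,0,0,0,0,0.001,0],[0,0,0,0,0,0,0]]'|egrep "pos|ft"; python3 a.py;  python3 -m jog '[[0,0,0,0,0,0.0005,0],[0,0,0,0,0,0,0]]'|egrep "pos|ft"; python3 a.py
```

```text
position: [0.5118, -0.2741, 0.1313]
ft_force: [-0.3, 0.1, -1.3]
avg F [ 0.08  0.1  -1.23] sd [0.46 0.21 0.39] [ 0.5118 -0.2741  0.1314]
position: [0.5119, -0.2741, 0.1309]
ft_force: [-0.3, -0.7, 0.2]
avg F [-0.26 -0.21  0.43] sd [0.39 0.4  0.27] [ 0.5118 -0.2741  0.1309]
```

The guard is down on the top. I'll open the gripper, retreat straight up and check.

```bash
python3 -m jog '[[0,0,0,0,0,0,100],[0,0,0,0,0,0,100],[0,0,0,0,0,0,100],[0,0,0,0,0,0,100],[0,0,0,0,0,-0.01,100],[0,0,0,0,0,-0.02,100],[0,0,0,0,0,-0.03,100],[0,0,0,0,0,-0.03,100],[0,0,0,0,0,-0.03,100],[0,0,0,0,0,-0.03,100]]'|egrep "pos|ft|width"; python3 -m jog '[[0,0,0,-0.03,-0.03,-0.03,100],[0,0,0,-0.03,-0.03,0,100],[0,0,0,-0.03,-0.03,0,100],[0,0,0,0,0,0,100],[0,0,0,0,0,0,100]]' | grep pos
python3 - <<'E'
from h import *
S=cam("side");T=cam("top")
def crop(d,q,r,k):
    u,v=proj(d,[q])[0].astype(int);return cv2.resize(d["pixels"][v-r:v+r,u-r:u+r,::-1],(k,k),interpolation=cv2.INTER_CUBIC)
cv2.imwrite("pics/c9.png",cv2.convertScaleAbs(np.hstack([crop(S,[.5096,-.2755,.12],30,400),crop(S,[.5444,.2711,.03],40,400)]),alpha=1.4))
E
```

```text
position: [0.5117, -0.274, 0.2827]
ft_force: [1.1, 0.3, -0.2]
grip_width: 0.0855
position: [0.5119, -0.1472, 0.3113]
```

View pics/c9.png

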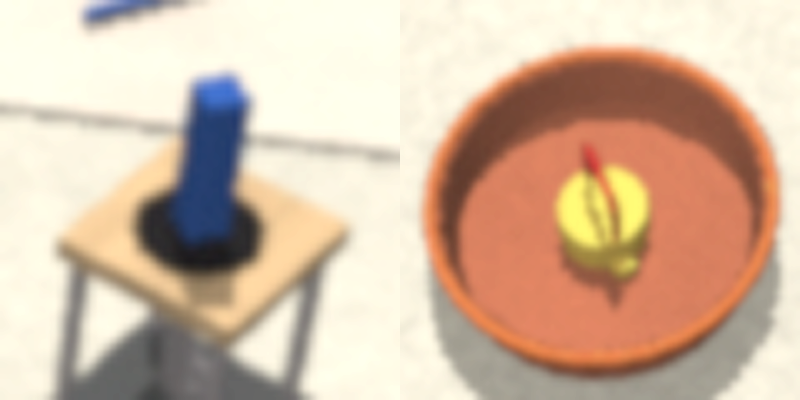

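The hook hangs upright in its stand, guard flat at (200,230), and the plug stands upright in the tub at (603,215). I'm handing the job in.

```bash
python3 -c "
from rig import job
print(job.close_job())"
```

```text
the job is handed in; nothing more can be done
None
```

The job is handed in, with no verdict returned: the plug was unlocked, drawn out, and now stands upright and unhooked in the orange-rimmed tub, and the hook is back in its stand.

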